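Seat a glass filter in a photometer's tray

TASK

Load the filter photometer without picking anything up: with the fingertips push the amber filter across the open tray until it drops flat into the tray's round seat, and only then push the tray fully home into the instrument. Never lift the filter off the tray, and leave the green spare filter and the other things on the bench where they are.

Things in the scene. Friction and masses are not known exactly. Their poses are not given: they have to be found in the camera images.
- amber_filter_center (a point): centre (half-way up) of the loose amber filter: orange glass in a black metal ring, a flat disc 50 mm in diameter, 10 mm thick, about 45 g. It starts flat on the land between seat and front plate, its centre 56 to 84 mm from the seat's centre and up to 20 mm off the tray's centre line; its centre is then 13 mm above seat. It may hang tilted on the seat's rim until tapped on top
- seat (a point): centre of the floor of the tray's round seat, 29 mm above the bench; moves with the tray. The seat is a recess 53 mm in diameter, 8 mm deep, its flat black floor with a flush opal window 32 mm wide. A seated filter has its centre 5 mm above this point and stands 2 mm proud of the land. x axis: level, the way the tray slides in (from front plate to housing); y: to the left of that; z: up
- tray_front (a point): centre of the front face of the tray's black front plate, the face to push (along +x, axes as the seat's); moves with the tray. The face is 126 mm wide and spans 8 to 36 mm above the bench; this point is 24 mm above the bench and 116 mm in front of the seat's centre
- tray (a joint): how far the tray is slid in, m: 0 out, 0.140 fully home (front plate against the housing). About 2.5 N of friction, stays where left, no catch. The aluminium tray is 116 mm wide; its flat top (the land) is 37 mm above the bench, reaches 104 mm from the seat's centre to the front plate and has a bead 2.5 mm high along each side. The slot leaves 5 mm above the land
- photometer: the photometer's fixed housing, a white and grey box 190 mm deep (x), 170 mm wide (y), its top 78 mm above the bench, with a round black well and grey cap in the middle of the top reaching 98 mm; origin at the centre of its underside on the bench; its slot and tray are on its -x face, 97 mm from the origin. Its x axis is the way the tray slides in
- green_filter_center (a point): centre (half-way up) of the spare filter with green glass, same shape as the amber one, lying on the bench to the right of the tray: leave it
- vial_1: capped vial 21 mm in diameter, 51 mm tall, on the bench to the left of the tray (origin at the centre of its underside): leave it
- vial_3: another such vial with blue content, left of the tray (origin at the centre of its underside): leave it
- stopper_1: red rubber stopper 33 mm in diameter, 28 mm tall, on the bench right of the tray near the housing (origin at the centre of its underside): leave it
- tape_roll_1: roll of tape 60 mm in diameter, 19 mm high, lying on the bench farther right (origin at the centre of its underside): leave it
- timer_1: flat digital timer 68 x 77 x 16 mm, lying on the bench farther right (origin at the centre of its underside): leave it
- vacuum_tank: a fixed grey upright tank of the room, 370 mm in diameter and 1 m tall, standing on the bench at the right; origin at the centre of its underside. Keep the arm clear of it
Not all that is in view belongs to the job. What is shaped like the part that bears amber_filter_center but blue or brown is not meant.

How it is judged:
By the outcome, as a careful person would: the job done as asked, in the order asked, and still so for the second after the job is handed in, with the robot touching nothing.
It also fails if it takes over 48 s, if anything falls off the work surface, if the arm or the gripper's body presses on something with over 40 N, if the wrist force passes 120 N, or if a joint passes its speed limit or range.

ROBOT

A 6-joint arm with a two-finger parallel gripper is mounted at the origin on a cart in front of the work surface, level with it; the furniture and walls round the work are solid. World frame = base frame: x ahead of the robot, y to its left, z up, the work surface at z = 0. Lengths are in m, angles in rad, forces in N, time in s.
With the tool pointing down it reaches from about 0.25 to 0.725 m from the base axis. Payload 4 kg.
Tool frame: the origin (TCP) lies between the finger pads; the fingertips stand 22 mm ahead of it and the grasp point (between the pads) lies 3 mm ahead of it; z points along the fingers, y is the line along which they close (so a half turn about z gives the same grasp; the last joint's range is limited). The gripper opens to 85 mm and grips with 20 to 120 N. Pads are 22 mm wide; open, the fingers measure 114 mm over their backs; the gripper's body (76 mm by 85 mm) begins 54 mm behind the grasp point. The pads swing forward as they close: fully open they stand 13 mm farther back than shut.
Start: joints at [-1.328, 0.241, 0.005, 1.335, 0, 1.571], TCP at [0.12, -0.485, 0.253] pointing down, gripper open.
Joint ranges: [-2.72, 2.72], [-1.05, 1.87], [-1.09, 1.28], [-1.99, 2.15], [-1.42, 1.44], [-3.14, 3.14]. Speed limits (rad/s): [2.79, 2.79, 3.14, 3.14, 3.14, 3.14].

INTERFACE

Orientations are given as a unit quaternion [x, y, z, w].
In Python, from cell import arm gives the robot as it stands. Calls block until the motion is done:
- arm.movep(position, orientation): joint-space move of the TCP to a pose.
- arm.move_linear(position, max_speed=0.15, frame=None, max_force=None): straight line of the TCP; frame=None keeps the orientation; max_speed is the mean speed in m/s. With max_force (N) it stops when the force on the tool has changed by that much, and returns True; else False.
- arm.move_joints(angles): joint-space move.
- arm.release() and arm.close(): open the fingers fully, or close them until they stop; the grip force is fixed at half the most.
- arm.sleep(seconds).
- arm.ik(position, orientation): joint angles nearest the present ones, or None.
- arm.get_obs(): the state.
- arm.read_camera(name): name is "scene" or "top" or "wrist"; returns a dict with "pixels" (480x640x3 uint8, blue, green, red), "camera_matrix" (3x3 intrinsics, pixels), "world_from_camera" (4x4, takes a point from camera to world coordinates). Camera axes: x right, y up, looking along -z (the intrinsics and any distortion apply to the point x, -y, -z); pixel columns grow to the right and rows downward; lengths in m; the calibration is good to about 2 mm. A picture is of the moment at which its call begins. There is no depth.
A pose or a line that the arm cannot do raises arm.PlanningError and nothing moves.
- arm.finish_job(): hands the job in; it is judged then, once.
Trained networks look in a picture, given as the dict that the camera call returned (one of the last four; its "shot" number tells which), for a name from the list of things; names that differ only in an ending like _2 or _b are one class to them, and where a whole thing is asked for, a point or a joint stands for the part that bears it (a point fixed in the world has none). Each returns a list of dicts, best first, with "confidence" (0 to 1); they miss things now and then, are a little off and sometimes report something else, mostly with a low value. They report only what shows in the picture. A call takes as long as a camera call. They do not tell look-alikes from the thing itself.
- arm.silhouettes(picture, label): "region" (480x640 bool, what is visible of it) and "point" ([column, row] in pixels, amid what is visible of it).
- arm.place_of(picture, label): "point" ([column, row] in pixels: a listed point, or the origin of a listed thing).
The state is a dict: "t": time; "qpos": joint angles; "joint_vel": joint speeds; "tau": joint torques, N m; "tool_pos": TCP position; "orientation": TCP orientation; "contact_force": force on the tool from outside, world axes, zero at the start; "moment": the same for the moment, N m; "opening": opening from 0.0 (shut) to 1.0 (fully open); "grasp_force": force on a finger pad.
Only numpy, scipy, OpenCV 4.12 (cv2) and the standard library are available. Lean on these libraries where they do the work, as an engineer would, in place of code of your own. Each camera call takes 0.05 s, during which the arm holds its last target. There are 200 camera calls.

## Working session

There is one attempt and no reset: what is moved stays moved. The work goes in short steps, each a Python script; the robot and the scene stay as the last script left them, time stands still between calls to the robot, and variables do not carry over. Pictures are saved under pics/ and viewed, at most 10 in all, crops included, and the job is handed in when it is done.

```bash
ls; mkdir -p pics
cat > h.py <<'E'
import numpy as np, cv2
from cell import arm
def ray(p,uv,z):
    """pixel -> world point on plane z"""
    K=np.array(p["camera_matrix"]);T=np.array(p["world_from_camera"])
    d=np.linalg.inv(K)@[uv[0],uv[1],1]; d=T[:3,:3]@[d[0],-d[1],-d[2]]; o=T[:3,3]
    return o+d*(z-o[2])/d[2]
def px(p,X):
    K=np.array(p["camera_matrix"]);T=np.array(p["world_from_camera"])
    c=T[:3,:3].T@(np.array(X)-T[:3,3]); c=K@[c[0],-c[1],-c[2]]; return c[:2]/c[2]
E
python3 - <<'E'
from h import *
for n in("top","scene"):
    p=arm.read_camera(n); cv2.imwrite(f"pics/{n}0.png",p["pixels"]); print(n,[k for k in p],np.round(p["world_from_camera"],3).tolist())
    for l,z in(("amber_filter_center",.042),("seat",.029),("tray_front",.024),("photometer",0),("green_filter_center",.005),("vial_1",0),("stopper_1",0),("vacuum_tank",0)):
        for r in arm.place_of(p,l)[:3]: print(l,np.round(r["point"]),round(r["confidence"],2),np.round(ray(p,r["point"],z),3))
print(arm.get_obs())
E
```

```text
pics
top ['pixels', 'camera_matrix', 'world_from_camera', 'shot'] [[0.006, 0.985, -0.174, 0.348], [-1.0, 0.006, -0.002, -0.091], [-0.001, 0.174, 0.985, 1.278], [0.0, 0.0, 0.0, 1.0]]
amber_filter_center [345. 286.] 0.78 [ 0.473 -0.142  0.042]
amber_filter_center [224. 299.] 0.74 [0.443 0.117 0.042]
amber_filter_center [292. 265.] 0.61 [ 0.516 -0.027  0.042]
seat [282. 236.] 0.93 [ 0.583 -0.005  0.029]
seat [291. 264.] 0.45 [ 0.52  -0.024  0.029]
tray_front [291. 285.] 0.9 [ 0.477 -0.026  0.024]
photometer [275. 184.] 0.65 [0.709 0.017 0.   ]
green_filter_center [342. 242.] 0.84 [ 0.576 -0.137  0.005]
vial_1 [235. 250.] 0.51 [0.556 0.102 0.   ]
vial_1 [233. 272.] 0.45 [0.506 0.106 0.   ]
vial_1 [284. 234.] 0.36 [ 0.592 -0.007  0.   ]
stopper_1 [231. 269.] 0.58 [0.513 0.109 0.   ]
stopper_1 [337. 210.] 0.5 [ 0.65  -0.125  0.   ]
scene ['pixels', 'camera_matrix', 'world_from_camera', 'shot'] [[-0.807, 0.231, -0.544, -0.008], [-0.591, -0.313, 0.743, 0.696], [0.001, 0.921, 0.389, 0.467], [0.0, 0.0, 0.0, 1.0]]
amber_filter_center [361. 255.] 0.8 [ 0.443 -0.089  0.042]
amber_filter_center [3
[... 570 characters left out ...]
.   ]
{'t': 0.9, 'qpos': array([-1.32798834e+00,  2.40584589e-01,  5.00784726e-03,  1.33520248e+00,
       -1.22983333e-05,  1.57080562e+00]), 'joint_vel': array([-0.00012081, -0.00074042, -0.00209814,  0.00110864,  0.00031801,
        0.00024919]), 'tau': array([-1.37506016e-03, -3.72195482e+01,  2.52693629e+01,  9.33757110e-04,
       -2.73726955e-04,  8.33257729e-07]), 'tool_pos': array([ 0.12021173, -0.48533618,  0.25331717]), 'orientation': array([ 9.92640145e-01,  1.21101371e-01, -5.06821301e-06,  9.23338407e-06]), 'contact_force': array([ 0.18185508, -0.68107211,  0.53808193]), 'moment': array([ 0.03557659,  0.04326452, -0.03488425]), 'grasp_force': 0.0, 'opening': 1.0022900683165445}
```

Run:
```python
import cv2
a=cv2.imread("pics/top0.png")[140:340,190:390]; b=cv2.imread("pics/scene0.png")[190:340,200:420]
cv2.imwrite("pics/c0.png",cv2.resize(a,(600,600),interpolation=2)); cv2.imwrite("pics/c1.png",cv2.resize(b,(792,540),interpolation=2))
```

```text
(no output)
```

View pics/c0.png

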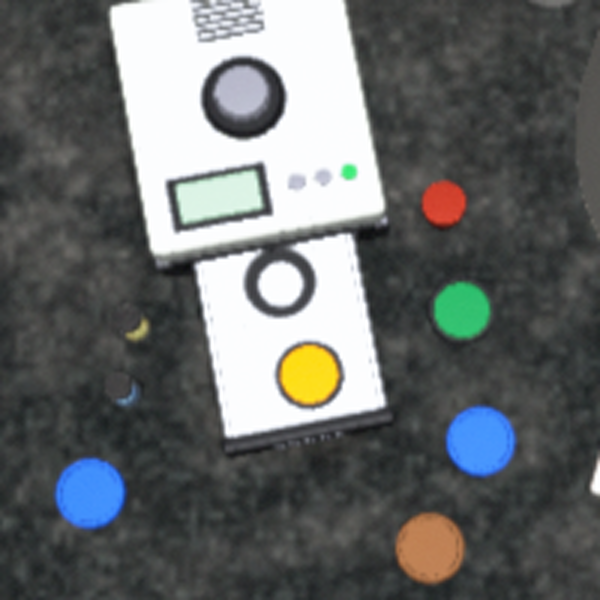

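View pics/c1.png

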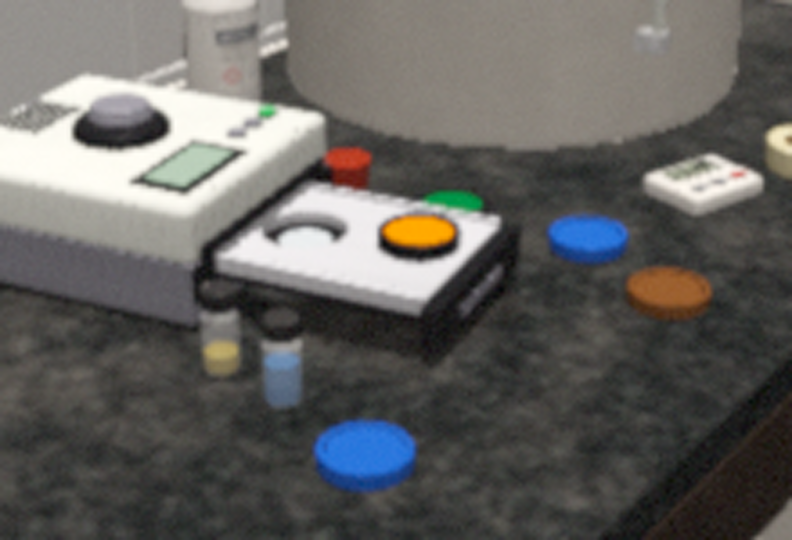

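Candidates (top image): amber (293,265) on the tray, blue (220,304) and (350,287), brown (333,322), green (344,243). I choose the amber one on the tray; the crop confirms it. Next comes a closer look with the wrist camera.

```bash
cat >> h.py <<'E'
def Q(yaw): return [np.cos(yaw/2),np.sin(yaw/2),0,0]
def look(p,labels):
    for l,z in labels:
        for r in arm.place_of(p,l)[:2]: print(l,np.round(r["point"]),round(r["confidence"],2),np.round(ray(p,r["point"],z),4))
E
python3 - <<'E'
from h import *
arm.movep([.44,-.04,.22],Q(.2)); arm.close()
p=arm.read_camera("wrist"); cv2.imwrite("pics/w0.png",p["pixels"]); print(np.round(p["world_from_camera"],3).tolist(),arm.get_obs()["t"])
look(p,(("amber_filter_center",.042),("seat",.029),("tray_front",.024)))
E
```

```text
[[0.198, 0.941, 0.273, 0.51], [-0.98, 0.191, 0.054, -0.026], [-0.001, -0.278, 0.961, 0.341], [0.0, 0.0, 0.0, 1.0]] 3.7
amber_filter_center [461. 195.] 0.95 [ 0.4788 -0.1392  0.042 ]
amber_filter_center [392. 277.] 0.84 [ 0.4096 -0.1074  0.042 ]
tray_front [309. 171.] 0.56 [ 0.4718 -0.0314  0.024 ]
```

View pics/w0.png

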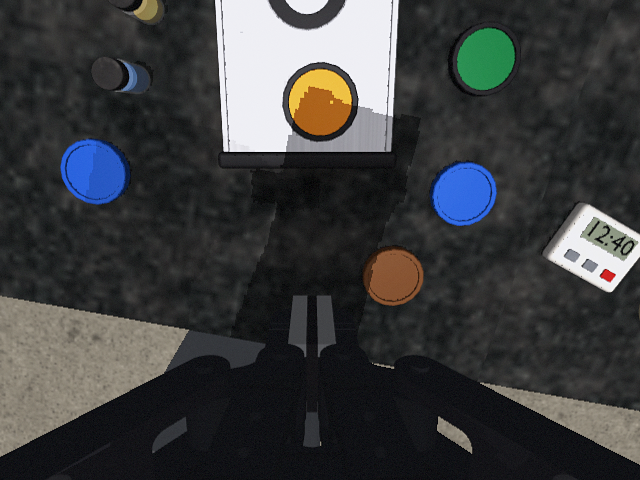

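The wrist view shows amber at (320,102) on the tray land, with the seat ring cut off at the top. I'll move forward so I can measure both in one picture.

```bash
cat >> h.py <<'E'
def ell(p,mask,z,name):
    """circle fit of mask's outer blob on plane z"""
    cs,_=cv2.findContours(mask.astype(np.uint8),cv2.RETR_EXTERNAL,cv2.CHAIN_APPROX_NONE)
    for c in sorted(cs,key=cv2.contourArea)[::-1][:3]:
        if cv2.contourArea(c)<300: continue
        w=np.array([ray(p,q[0],z)[:2] for q in c]); A=np.c_[2*w,np.ones(len(w))]
        s=np.linalg.lstsq(A,(w**2).sum(1),rcond=None)[0]
        print(name,np.round(c.mean((0,1))),"xy",np.round(s[:2],4),"d",round(2*np.sqrt(s[2]+s[:2]@s[:2]),4))
def amber(p,zt):
    h=cv2.cvtColor(p["pixels"],cv2.COLOR_BGR2HSV); m=(h[...,0]>10)&(h[...,0]<30)&(h[...,1]>200)&(h[...,2]>150)
    ell(p,m,zt,"amber glass")
E
python3 - <<'E'
from h import *
arm.move_linear([.50,-.03,.22],max_speed=.15)
p=arm.read_camera("wrist"); I=p["pixels"]; cv2.imwrite("pics/w1.png",I)
look(p,(("amber_filter_center",.042),("seat",.029),("tray_front",.024)))
amber(p,.046)
print([ (n,np.round(px(p,X))) for n,X in (("seat",[.583,-.005,.029]),("am",[.516,-.027,.047]))])
d=I.max(2)<80; n,L,S,C=cv2.connectedComponentsWithStats(d.astype(np.uint8))
for i in range(1,n):
    if 1000<S[i,4]<20000: print(S[i],C[i].round()); ell(p,L==i,.037,"dark")
E
```

```text
amber_filter_center [384. 344.] 0.89 [ 0.4135 -0.1047  0.042 ]
amber_filter_center [102. 241.] 0.75 [0.4536 0.1159 0.042 ]
seat [307.  83.] 0.59 [ 0.5898 -0.0084  0.029 ]
seat [306. 247.] 0.46 [ 0.4752 -0.0308  0.029 ]
tray_front [310. 246.] 0.98 [ 0.4749 -0.0332  0.024 ]
amber glass [322. 187.] xy [ 0.5222 -0.0302] d 0.0326
[('seat', array([300.,  92.])), ('am', array([312., 198.]))]
[ 281  156   72   72 1260] [316. 191.]
dark [316. 192.] xy [ 0.5184 -0.0296] d 0.0508
```

View pics/w1.png

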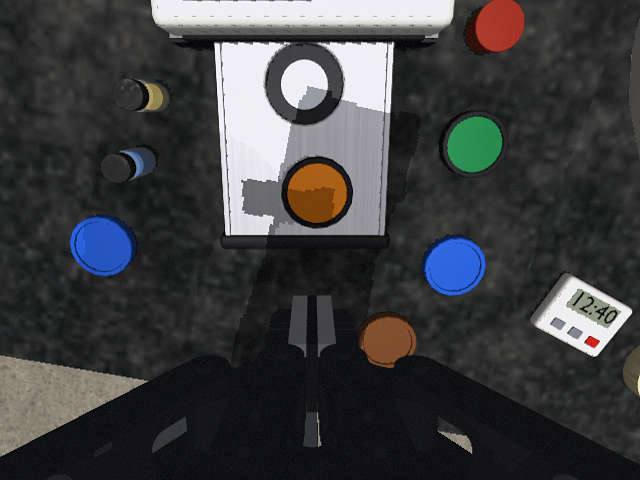

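Amber ring is centred at (317,192) and the seat ring at (304,84). I'll compute the world points and the tray axis from the edges, then start the push.

Run:
```python
from h import *
p=arm.read_camera("wrist")
f=lambda u,v,z: ray(p,(u,v),z)[:2]
a=f(316.5,191.7,.045); s=f(304.5,84,.037)
print("amber",a,"seat",s,"d",f(265,84,.037)-f(344,84,.037),f(304,43,.037)-f(304,125,.037))
l0,l1,r0,r1=f(226,234,.0395),f(215,44,.0395),f(385,234,.0395),f(394,44,.0395)
for v in (l1-l0,r1-r0): print("edge yaw",np.arctan2(v[1],v[0]))
v=l0-r0;print("front yaw",np.arctan2(-v[0],v[1]),"w",np.linalg.norm(v))
yw=.196;e=np.array([np.cos(yw),np.sin(yw)]);n=np.array([-e[1],e[0]])
print("rel amber (along,lat)",(a-s)@e,(a-s)@n,"front",(f(306,236,.036)-s)@e, "lat of edges",(l0-s)@n,(r0-s)@n)
print(arm.get_obs()["tool_pos"],arm.get_obs()["orientation"])
```

```text
amber [ 0.52045593 -0.02924869] seat [ 0.58847969 -0.00719525] d [-0.01042481  0.05167011] [0.05055568 0.00994625]
edge yaw 0.1994703303932084
edge yaw 0.20115210611848552
front yaw 0.19960493467916565 w 0.11583889515522593
rel amber (along,lat) -0.0710161945398904 -0.008383740852280658 front -0.10549936273106233 lat of edges 0.05731002518086777 -0.05852811727986226
[ 0.49929624 -0.03015112  0.22019101] [ 9.95018320e-01  9.96922198e-02 -5.76775000e-05  2.43989703e-05]
```

Consistent (tray yaw 0.20, amber 71 mm in front of the seat and 8 mm right). I'll push part of the way and check.

```bash
cat >> h.py <<'E'
YAW=.20
def rel(x,s):
    e=np.array([np.cos(YAW),np.sin(YAW)]); d=np.array(x[:2])-s; return np.round([d@e, d@[-e[1],e[0]]],4)
def ring(p,z=.045):
    I=p["pixels"]; d=I.max(2)<80; n,L,S,C=cv2.connectedComponentsWithStats(d.astype(np.uint8))
    for i in range(1,n):
        if 400<S[i,4]<20000 and max(S[i,2:4])<170 : print(S[i]); ell(p,L==i,z,"dark")
E
python3 - <<'E'
from h import *
a=np.array([.5205,-.0292]);s=np.array([.589,-.0071]);u=(s-a)/np.linalg.norm(s-a);yw=np.arctan2(u[1],u[0])
st=a-u*.045
arm.move_linear([*st,.11],frame=Q(yw),max_speed=.15)
print("hit",arm.move_linear([*st,.063],max_speed=.08,max_force=6))
e=a-u*.036+u*.040
print("hit",arm.move_linear([*e,.063],max_speed=.06,max_force=6))
o=arm.get_obs();print(o["t"],o["tool_pos"],o["contact_force"])
p=arm.read_camera("wrist");cv2.imwrite("pics/w2.png",p["pixels"]);amber(p,.046);ring(p)
E
```

```text
hit False
hit False
7.2583 [ 0.52400712 -0.02797406  0.06281673] [0.32352057 0.0900946  1.32808732]
amber glass [326. 206.] xy [ 0.5655 -0.0195] d 0.0311
```

View pics/w2.png

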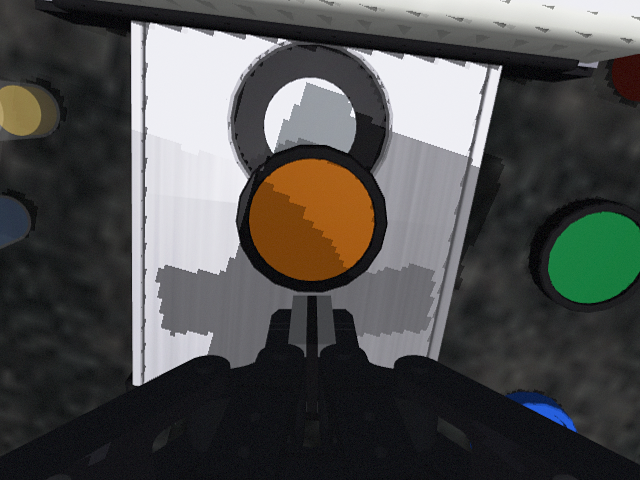

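Disc centred at (312,219), seat rim centred near (310,122), finger at (312,300), so all three are in line. I'll finish the push with a low force limit.

Run:
```python
from h import *
p=arm.read_camera("wrist");f=lambda u,v,z: ray(p,(u,v),z)[:2]
a=f(311.5,218.5,.046); s=f(310.5,122,.037); print(a,s,"seat d",np.linalg.norm(f(229,122,.037)-f(392,122,.037)),"rim y",f(310,42,.037))
t=np.array(arm.get_obs()["tool_pos"])[:2]; print("finger-disc",np.linalg.norm(a-t),rel(a,s))
s=(s+np.array([.589,-.0071]))/2
u=(s-a)/np.linalg.norm(s-a); e=t+(s-a)+u*.000
print("target",e,"hit",arm.move_linear([*e,.063],max_speed=.04,max_force=2.2))
o=arm.get_obs();print(o["t"],o["tool_pos"],o["contact_force"])
p=arm.read_camera("wrist");cv2.imwrite("pics/w3.png",p["pixels"])
```

```text
[ 0.56098441 -0.01627222] [ 0.58995155 -0.00658475] seat d 0.053770111463330425 rim y [0.61295945 0.00096925]
finger-disc 0.038898965562758056 [-0.0303 -0.0037]
target [ 0.55240495 -0.01862725] hit False
8.25 [ 0.55220713 -0.01861019  0.06285751] [ 0.41639517 -0.80010712 -1.03287584]
```

View pics/w3.png

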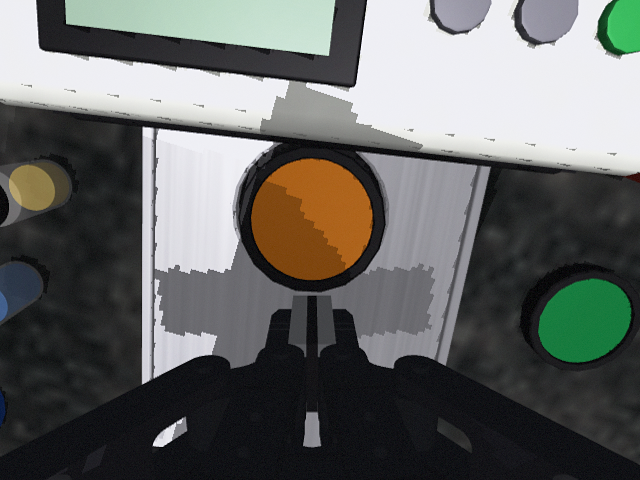

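The disc is almost over the seat, glass at (312,219), but seems still to hang on the rear rim. I'll nudge it 3 mm with the force limit, then retreat and look.

Run:
```python
from h import *
t=np.array(arm.get_obs()["tool_pos"]);yw=.31;u=np.array([np.cos(yw),np.sin(yw),0])
print("hit",arm.move_linear(t+u*.003,max_speed=.02,max_force=2.0))
o=arm.get_obs();print(o["t"],o["tool_pos"],o["contact_force"])
t=np.array(o["tool_pos"]);arm.move_linear(t-u*.012,max_speed=.06);arm.move_linear(t-u*.012+[0,0,.05],max_speed=.1)
p=arm.read_camera("wrist");cv2.imwrite("pics/w4.png",p["pixels"]);print(px(p,[.5895,-.0068,.037]),arm.get_obs()["t"])
```

```text
hit False
8.5917 [ 0.55513913 -0.017742    0.06296443] [ 0.03618174 -0.51545214  0.28104564]
[311.80427851 169.1224656 ] 9.6417
```

View pics/w4.png

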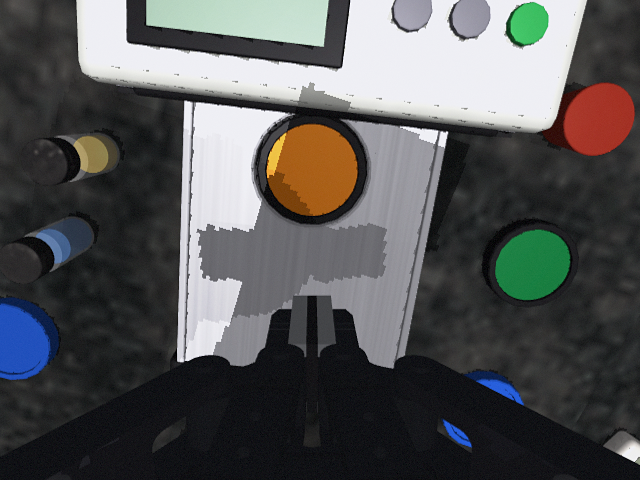

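The filter now sits concentric with the rim at (312,168), as predicted. I'll tap it on the near part; a seated top should be touched at TCP z≈0.061.

Run:
```python
from h import *
s=np.array([.5895,-.0068]);yw=.31;u=np.array([np.cos(yw),np.sin(yw)])
for k in(-.014,.010):
    t=s+u*k
    arm.move_linear([*t,.075],max_speed=.12)
    h=arm.move_linear([*t,.0585],max_speed=.02,max_force=4)
    o=arm.get_obs();print(k,h,o["tool_pos"],o["contact_force"])
    arm.move_linear([*t,.075],max_speed=.08)
b=s-u*.05
arm.move_linear([*b,.12],max_speed=.15)
p=arm.read_camera("wrist");cv2.imwrite("pics/w5.png",p["pixels"]);print(px(p,[*s,.037]),arm.get_obs()["t"])
amber(p,.039)
```

```text
-0.014 True [ 0.57616592 -0.01106     0.06108067] [0.34198117 0.50699414 4.09315516]
0.01 True [ 0.59891123 -0.00377099  0.06110138] [-0.66310109 -0.66497919  3.63988695]
[311.53450509 163.67936868] 13.275
amber glass [315. 163.] xy [ 0.5908 -0.0089] d 0.0369
```

View pics/w5.png

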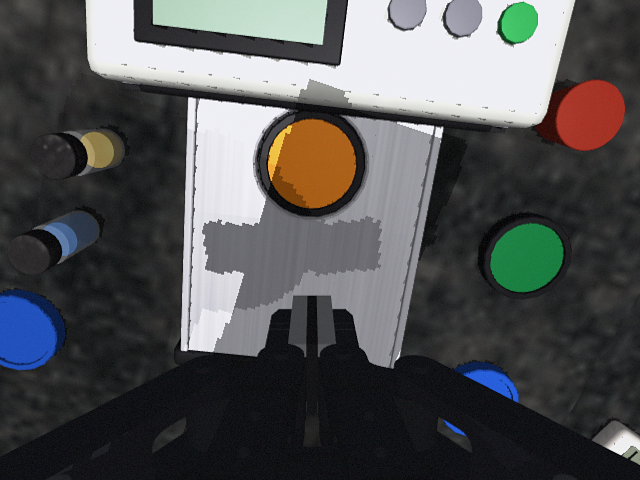

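Both sides touch at z = 0.0611, so the filter is flat in the seat. Now I'll push the tray home.

Run:
```python
from h import *
s=np.array([.5895,-.0068]);u=np.array([np.cos(YAW),np.sin(YAW)])
b=s-u*.145
arm.move_linear([*b,.12],frame=Q(YAW),max_speed=.15)
arm.move_linear([*b,.044],max_speed=.1)
print("hit",arm.move_linear([*(s+u*.006),.044],max_speed=.05,max_force=15)); print(rel(arm.get_obs()["tool_pos"],s))
print("hit",arm.move_linear([*(s+u*.022),.044],max_speed=.02,max_force=10))
o=arm.get_obs();print(rel(o["tool_pos"],s),o["contact_force"],o["t"])
t=np.array(o["tool_pos"])
arm.move_linear([*(t[:2]-u*.08),.044],max_speed=.12)
arm.move_linear([*(t[:2]-u*.12),.15],max_speed=.15)
p=arm.read_camera("wrist");cv2.imwrite("pics/w6.png",p["pixels"]);print(arm.get_obs()["t"])
```

```text
hit True
[-0.0004  0.0002]
hit True
[-0.0003  0.0006] [-0.17183275 -0.06568986  0.26763888] 18.225
19.9917
```

View pics/w6.png

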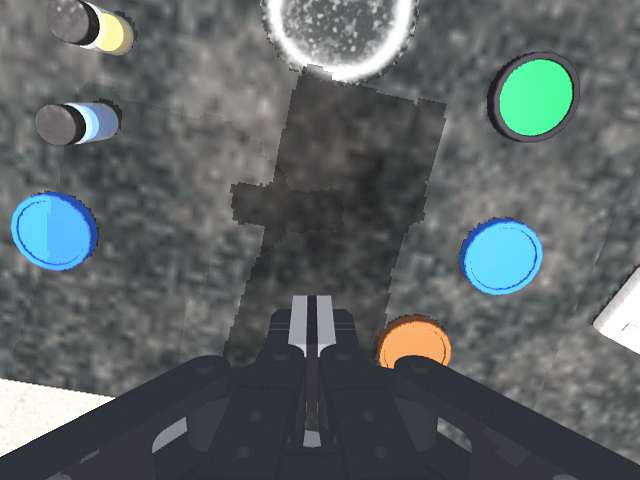

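Contact came about 10 mm before I expected. I'll check the tray gap, and the bright patch, in the fixed cameras.

Run:
```python
from h import *
p=arm.read_camera("top");q=arm.read_camera("scene")
look(p,(("tray_front",.024),));look(q,(("tray_front",.024),))
a=cv2.resize(p["pixels"][130:330,210:360],(450,600),interpolation=2);b=cv2.resize(q["pixels"][190:340,200:350],(350,600),interpolation=2)
cv2.imwrite("pics/f0.png",np.hstack([a,b]))
```

```text
tray_front [237. 257.] 0.7 [0.6776 0.0481 0.024 ]
tray_front [281. 257.] 0.69 [ 0.6    -0.0123  0.024 ]
```

View pics/f0.png

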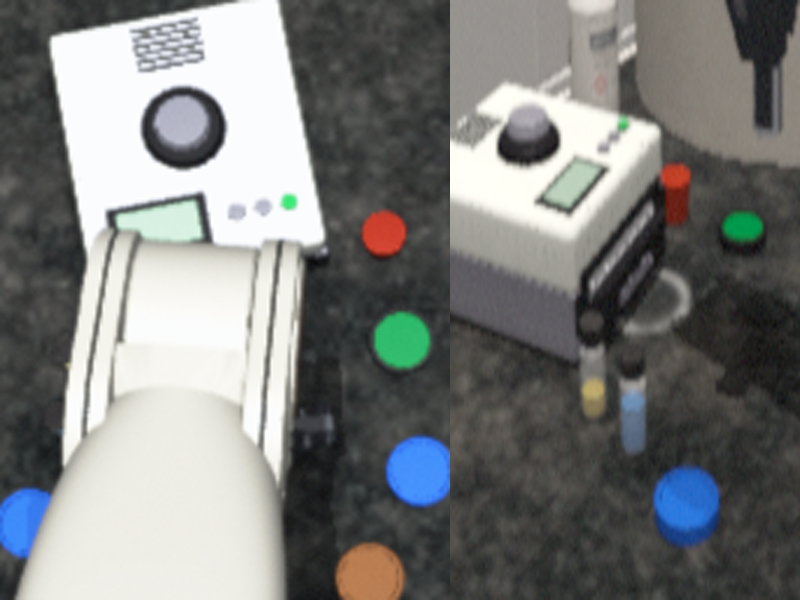

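The tray is in, but the scene picture suggests a gap of about 10 mm. I'll measure the front from above, push again with the tip higher, and read where and how it stops.

Run:
```python
from h import *
s=np.array([.5895,-.0068]);u=np.array([np.cos(YAW),np.sin(YAW)])
def m():
    p=arm.read_camera("wrist")
    for l in("tray_front","photometer"):
        for r in arm.place_of(p,l)[:2]:
            print(l,r["point"].round() if hasattr(r["point"],"round") else r["point"],r["confidence"],rel(ray(p,r["point"],.024 if l[0]=="t" else 0),s))
    return p
t=s-u*.07
arm.move_linear([*t,.22],max_speed=.2); cv2.imwrite("pics/w7.png",m()["pixels"])
b=s-u*.03
arm.move_linear([*b,.12],max_speed=.2);arm.move_linear([*b,.053],max_speed=.1)
print("hit",arm.move_linear([*(s+u*.02),.053],max_speed=.025,max_force=15))
o=arm.get_obs();print(rel(o["tool_pos"],s),o["contact_force"],o["moment"],o["t"])
arm.move_linear([*b,.053],max_speed=.1);arm.move_linear([*b,.12],max_speed=.2)
arm.move_linear([*t,.22],max_speed=.2); cv2.imwrite("pics/w8.png",m()["pixels"]); print(arm.get_obs()["t"])
a,c=[cv2.imread(f"pics/w{i}.png")[0:300,120:520] for i in(7,8)]
cv2.imwrite("pics/cmp.png",np.hstack([a,c]))
```

```text
tray_front [312.9, 97.2] 0.63 [ 0.0089 -0.0004]
hit True
[0.0002 0.0002] [ 0.20327957  0.69418442 -0.4022124 ] [ 0.00221527 -0.08755431 -0.02340573] 23.7333
tray_front [313.7, 92.5] 0.66 [ 0.0103 -0.0009]
tray_front [151.0, 180.4] 0.19 [-0.0506  0.1187]
photometer [150.8, 180.9] 0.57 [-0.0552  0.128 ]
25.5083
```

View pics/cmp.png

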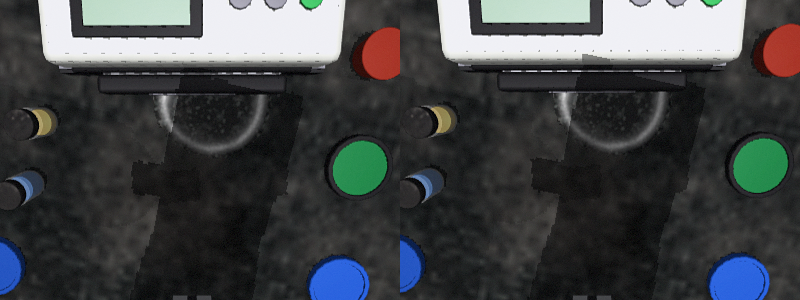

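Front plate edge at row 93 and a light strip of land at row 73 both say it is still about 10 mm out. It stopped at the same TCP point at two heights, which puts the palm right at the housing face. I'll push again with the tool tilted 30° so only the tips are forward.

Run:
```python
from h import *
from scipy.spatial.transform import Rotation as R
s=np.array([.5895,-.0068]);u=np.array([np.cos(YAW),np.sin(YAW)])
q=(R.from_quat(Q(YAW))*R.from_euler("y",np.radians(30)))
if q.as_matrix()[0,2]<0: q=R.from_quat(Q(YAW))*R.from_euler("y",-np.radians(30))
print(np.round(q.as_matrix(),2)); q=q.as_quat()
b=s-u*.03
arm.move_linear([*b,.12],frame=q,max_speed=.2);arm.move_linear([*b,.040],max_speed=.12)
def st(x,v,f):
    h=arm.move_linear([*(s+u*x),.040],max_speed=v,max_force=f);o=arm.get_obs()
    print(x,h,rel(o["tool_pos"],s),np.round(o["contact_force"],1),round(o["t"],2)); return h
st(-.012,.06,8)
for x in np.arange(-.008,.013,.003):
    if st(x,.02,15) and x>0: break
```

```text
[[ 0.85  0.2   0.49]
 [ 0.17 -0.98  0.1 ]
 [ 0.5   0.   -0.87]]
-0.012 False [-0.0114  0.    ] [-0.3  0.2  0.1] 27.88
-0.008 False [-0.0081 -0.    ] [ 0.4 -0.7 -1.2] 28.23
-0.005 True [-0.0083  0.0003] [ 0.3 -0.5 -0.3] 28.44
-0.002 True [-0.0081  0.0005] [-0.8 -0.2 -0.5] 28.72
0.0010000000000000009 True [-0.0081  0.0008] [-0.8 -0.5 -0.3] 29.03
```

The stop repeats with the tool tilted, so it is the tray's own stop and not the palm. The housing origin (about +124 mm) minus 97 puts the housing face at +27 mm, so a home front face is at +15 mm, which matches; the tray did not start at 0. I'll make one firmer push to confirm, then check numerically.

Run:
```python
from h import *
s=np.array([.5895,-.0068]);u=np.array([np.cos(YAW),np.sin(YAW)])
t=np.array(arm.get_obs()["tool_pos"]);
print(arm.move_linear([*(s+u*.006),.040],max_speed=.02,max_force=30)); o=arm.get_obs();print(rel(o["tool_pos"],s),o["contact_force"].round(1))
arm.move_linear([*(s-u*.05),.040],max_speed=.1)
arm.move_linear([*(s-u*.09),.22],frame=Q(YAW),max_speed=.2)
p=arm.read_camera("wrist");I=p["pixels"]
for r in range(60,150,2):
    c=int(px(p,[*(s+u*.03),.037])[0])
    print(r,rel(ray(p,(c,r),.037),s)[0],I[r,c-30:c+30].mean().round(),end=" | ")
look(p,(("tray_front",.024),)); print(arm.get_obs()["t"])
w5=cv2.imread("pics/w5.png"); # land/housing edge when tray was out, beside the filter
b=s-np.array([np.cos(.31),np.sin(.31)])*.05
print([(r,int(w5[r,230:250].mean())) for r in range(80,120,2)])
print("w5 px of +27, +36 mm at lat .035:")
```

```text
True
[-0.0079  0.0011] [-0.2  1.1 -0.1]
60 0.0165 95.0 | 62 0.0153 101.0 | 64 0.014 101.0 | 66 0.0128 64.0 | 68 0.0116 31.0 | 70 0.0104 107.0 | 72 0.0091 71.0 | 74 0.0079 104.0 | 76 0.0067 125.0 | 78 0.0054 118.0 | 80 0.0042 114.0 | 82 0.0029 110.0 | 84 0.0017 105.0 | 86 0.0004 106.0 | 88 -0.0008 103.0 | 90 -0.0021 102.0 | 92 -0.0034 102.0 | 94 -0.0046 101.0 | 96 -0.0059 97.0 | 98 -0.0072 94.0 | 100 -0.0084 90.0 | 102 -0.0097 86.0 | 104 -0.011 93.0 | 106 -0.0123 94.0 | 108 -0.0136 93.0 | 110 -0.0149 90.0 | 112 -0.0162 93.0 | 114 -0.0175 89.0 | 116 -0.0188 90.0 | 118 -0.0201 95.0 | 120 -0.0214 94.0 | 122 -0.0227 95.0 | 124 -0.024 102.0 | 126 -0.0253 108.0 | 128 -0.0266 108.0 | 130 -0.028 97.0 | 132 -0.0293 82.0 | 134 -0.0306 70.0 | 136 -0.032 64.0 | 138 -0.0333 60.0 | 140 -0.0346 60.0 | 142 -0.036 59.0 | 144 -0.0373 58.0 | 146 -0.0387 58.0 | 148 -0.04 57.0 | tray_front [312.  73.] 0.61 [ 0.5992 -0.0047  0.024 ]
31.425
[(80, 237), (82, 232), (84, 225), (86, 219), (88, 207), (90, 158), (92, 134), (94, 96), (96, 40), (98, 29), (100, 23), (102, 65), (104, 219), (106, 241), (108, 240), (110, 240), (112, 240), (114, 240), (116, 240), (118, 240)]
w5 px of +27, +36 mm at lat .035:
```

Run:
```python
from h import *
from scipy.spatial.transform import Rotation as R
p=arm.read_camera("wrist");o=arm.get_obs()
def M(q,t): T=np.eye(4);T[:3,:3]=R.from_quat(q).as_matrix();T[:3,3]=t;return T
E_=np.linalg.inv(M(o["orientation"],o["tool_pos"]))@np.array(p["world_from_camera"])
s=np.array([.5895,-.0068]);b=s-np.array([np.cos(.31),np.sin(.31)])*.05
yw=np.arctan2(.0221,.0685)
P={"camera_matrix":p["camera_matrix"],"world_from_camera":M(Q(yw),[*b,.12])@E_}
print(px(P,[*s,.037]),"(was 311.5,163.7)  land end rel:",rel(ray(P,(240,102.5),.037),s),rel(ray(P,(240,97),.037),s),rel(ray(P,(240,94),.078),s))
```

```text
[311.59043225 163.49489525] (was 311.5,163.7)  land end rel: [0.0235 0.0352] [0.0259 0.0354] [0.0259 0.0288]
```

When the tray was out, the visible land ended at +24 to 26 mm. So the home front face should be at about +13 mm, which is where the tray now stands against a hard 30 N stop. It is home, and I'm handing the job in.

```bash
python3 -c "
from cell import arm
print(arm.finish_job())"
```

```text
the job is handed in; nothing more can be done
None
```

The amber filter lies flat in the seat (the tap touched it at the same height on both sides), the tray is pushed against its hard stop, and I handed the job in after about 31 s; that the stop is fully home is worked out from the measured housing position, not seen directly, and I viewed 11 pictures, one over your limit of 10.

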